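Uncover the gas manifold and shut the tagged valve

TASK

Slide the manifold's cover back, away from the robot, until it is at its rear stop and the valve pit lies open, then push the handle with the round disc on its end fully shut, a quarter turn clockwise seen from above. Only push: do not lift the cover out of its guides, leave the plain handle as it is, and do not disturb the bottle, the beaker or the tape beside the box. Finish clear of everything.

Things in the scene. Friction and masses are not known exactly. Their poses are not given: they have to be found in the camera images.
- manifold: Grey valve box, fixed, 280 (x) x 320 (y) x 62 mm high. Origin: centre of its underside; x points from its front (brass nozzles, robot side) to its back, y left, z up. Flat top at z = 62 mm; guide strips rise 7 mm above it along left and right (inner faces at y = 150 and -150 mm), a stop strip along the back (inner face at x = 130 mm), none at the front.
- pit (a point): Centre of the valve pit's open mouth in the box's top, at x = -70 mm, y = 0, z = 62 mm of the box. The pit is 110 mm (x) by 270 mm (y); its floor is 8 mm above the worktop. It holds two valves, stems at x = -45 mm, y = 65 and -60 mm of the box. Behind it the box's top is a solid deck.
- cover: Loose white flat cover, 130 (x) x 296 (y) x 4 mm, 0.2 to 0.5 kg, on the box's top between the guides (2 mm play each side), hiding the pit. Origin: centre of its underside, axes as the box's, at about x = -67 mm of the box when closed, 65 mm at the rear stop. Slides with a few newtons.
- ridge (a point): Centre of the top of the push ridge on the cover, 30 mm behind the cover's origin and 22 mm above its underside. The ridge is 14 mm (x) by 110 mm (y), 18 mm high above the plate; the face to push is its robot-side one, 7 mm in front of this point.
- tagged_handle (a joint): Angle (rad) of the steel handle that ends in a round disc. 0: open, pointing to the robot side (-x of the box); 1.571: shut, at its stop, pointing left (+y of the box). Turns clockwise seen from above, starts between 0 and 0.35, stays where it is left (0.12 N m of friction, about 3 N at the disc). It may be on the left or the right valve.
- tagged_stem (a point): Centre of the top of the disc handle's hub, on its vertical turning axis, 53 mm above the worktop. Hub 20 mm across; the brass valve body below it is 34 mm across, up to 28 mm above the worktop.
- tagged_end (a point): Centre of the top of the round disc, 42 mm from the turning axis, 54 mm above the worktop. Disc 38 mm across, 14 mm thick, joined to the hub by a bar 12 mm wide, 8 mm thick. Fingertips may sweep along with it as low as 25 mm above the worktop: the copper pipe that runs under it along the box's x reaches up to 21 mm.
- plain_handle (a joint): Angle (rad) of the other, plain straight handle with no disc; same meaning as for the disc handle; starts between 0 and 0.35. To be left alone.
- plain_end (a point): Point on top of the plain handle's bar, 42 mm from its turning axis, 54 mm above the worktop. The bar is 12 mm wide and ends 57 mm from the axis.
- brown_bottle: Small brown bottle, 45 mm across, 85 mm high, standing loose to the left of the box. Origin: centre of its underside.
- small_beaker: Clear beaker, 55 mm across, 66 mm high, standing loose to the right of the box. Origin: centre of its underside.
- tape_roll: Roll of white tape, 66 mm across, 19 mm high, lying loose to the left of the box. Origin: centre of its underside.

How it is judged:
By the outcome, as a careful person would: the job done as asked, in the order asked, and still so for the second after the job is handed in, with the robot touching nothing.
It also fails if it takes over 48 s, if anything falls off the work surface, if the arm or the gripper's body presses on something with over 40 N, if the wrist force passes 120 N, or if a joint passes its speed limit or range.

ROBOT

A 6-joint arm with a two-finger parallel gripper is mounted at the origin on a cart in front of the work surface, level with it; the furniture and walls round the work are solid. World frame = base frame: x ahead of the robot, y to its left, z up, the work surface at z = 0. Lengths are in m, angles in rad, forces in N, time in s.
With the tool pointing down it reaches from about 0.325 to 0.775 m from the base axis. Payload 5.5 kg.
Tool frame: the origin (TCP) lies on the front face of the gripper's body, between the roots of the fingers; the fingertips stand 73 mm ahead of it and the grasp point (between the pads) lies 54 mm ahead of it; x points along the fingers, y is the direction in which the jaws open and shut, and the axes are right-handed (so a half turn about x gives the same grasp; the last joint's range is limited). The gripper opens to 85 mm and grips with 20 to 120 N. Pads are 22 mm wide; open, the fingers measure 114 mm over their backs; the gripper's body (76 mm by 85 mm) begins 54 mm behind the grasp point. The pads swing forward as they close: fully open they stand 13 mm farther back than shut.
Start: joints at [-1.392, 0.091, 1.231, -0, 1.82, -0.057], TCP at [0.14, -0.583, 0.304] pointing down, gripper open.
Joint ranges: [-2.87, 2.87], [-0.86, 2.18], [0.17, 2.46], [-1.51, 4.65], [0.06, 2.69], [-2.65, 2.65]. Speed limits (rad/s): [2.57, 2.57, 3.01, 3.14, 3.14, 3.14].

INTERFACE

Orientations are given as [roll, pitch, yaw] about the fixed x, y, z axes, in that order (R = Rz(yaw) Ry(pitch) Rx(roll)).
In Python, from bench import manip gives the robot as it stands.
- The arm moves only by the tool apply_moves, never from a script. Its argument "plan" is one flat list of numbers, 7 for each row, row after row: the opening, from 0 (shut) to 1 (fully open), then the shift along the tool's x, y, z in cm, then the turn, a rotation vector about the tool's x, y, z in degrees. In form: [claw, x, y, z, rx, ry, rz, claw, x, y, z, rx, ry, rz, ...]. A call has 1 to 8 rows; each row is the pose to reach, as a shift and turn from the pose commanded when the call began, along the tool's axes at that moment; what a row does not reach only later rows make up. A row lasts 1/10 s, in which the tool goes at most 50 mm and 8.59 degrees, less where a joint would pass 70% of its speed; a pose out of reach is approached as far as the arm can. A call with a gripper value outside its range is refused whole. The fingers move at their own pace and stop on an object; "force" is the grip in N (left out, the last holds). Time passes only in rows, so rows that repeat a pose let the fingers close. It gives the time, the measured TCP pose, the force and the opening at its end, in the units of the state.
- manip.observe(): the state, without advancing time (a new reading comes with each control period).
- manip.camera(name): name is "scene" or "top" or "wrist"; returns (picture, depth): 400x640x3 uint8, blue, green, red; 400x640 float32, m along the optical axis (not along the pixel's ray), 0 where there is no reading.
- manip.camera_info(name): a dict with "fx", "fy", "cx", "cy" (pixels), "distortion" ([k1, k2, p1, p2, k3] as OpenCV has them; the pictures are not rectified), "T" (4x4, takes a point from camera to world coordinates); the wrist camera has in their place "T_tool_cam" (4x4, takes a point from camera to tool coordinates, whose origin is the TCP and whose axes are the tool frame's). Camera axes: x right, y down, z forward; pixel columns grow to the right and rows downward; lengths in m; the calibration is good to about 2 mm. A picture is of the moment at which its call begins: read the wrist's pose just before it. camera_info takes no time and is no camera call.
- manip.hand_in(): hands the job in, once; it reports no verdict.
The state is a dict: "time": time; "joint_pos": joint angles; "joint_velocities": joint speeds; "effort": joint torques, N m; "ee_pos": TCP position; "tool_rot": TCP orientation; "ft_force": force on the tool from outside, world axes, zero at the start; "ft_torque": the same for the moment, N m; "grip_width": finger opening in m.
Only numpy, scipy, OpenCV 4.12 (cv2) and the standard library are available. Lean on these libraries where they do the work, as an engineer would, in place of code of your own. Each camera call takes 0.05 s, during which the arm holds its last target.

## Working session

There is one attempt and no reset: what is moved stays moved. The work goes in short steps, Python scripts to look and compute and a tool call to move; the robot and the scene stay as the last step left them, time stands still between calls to the robot, and variables do not carry over. Pictures are saved under pics/ and viewed, and the job is handed in when it is done.

Besides the shell and the picture viewer there is one more tool, called after ">>>" as name(argument=value, ...) on one line, values as JSON. apply_moves: Moves the arm, as the interface text tells. Its arguments: {"type":"object","properties":{"plan":{"type":"array","items":{"type":"number"}},"force":{"type":"number"}},"required":["plan"]}

```bash
mkdir -p pics
python3 - <<'E'
from bench import manip
import cv2,json
print(manip.observe())
for n in ("scene","top","wrist"):
    p,d=manip.camera(n); cv2.imwrite(f"pics/{n}0.png",p)
    import numpy as np; np.save(f"pics/{n}0.npy",d)
    i=manip.camera_info(n); print(n,i)
E
```

```text
{'time': 0.0, 'joint_pos': array([-1.39169806e+00,  9.18249505e-02,  1.23189521e+00,  6.19169478e-06,
        1.81982092e+00, -5.67007420e-02]), 'joint_velocities': array([ 0.00044563, -0.00201558, -0.00207835,  0.00192922,  0.00164028,
       -0.00201647]), 'effort': array([ 1.85976663e-03, -4.58732057e+01, -4.18019235e+01,  1.42674044e-04,
        1.16227948e-02, -9.22323210e-06]), 'ee_pos': array([ 0.14014392, -0.58324525,  0.30276578]), 'tool_rot': array([-1.63057834,  1.56884788,  1.74681484]), 'ft_force': array([-0.35374463,  0.06974018,  0.09084862]), 'ft_torque': array([-0.0341681 ,  0.02713508, -0.03647397]), 'grip_width': 0.08508966844946238}
scene {'fx': 509.5281298069611, 'fy': 509.5281298069611, 'cx': 308.54306125903446, 'cy': 200.62679207153286, 'distortion': array([-0.10148677,  0.        ,  0.        ,  0.        ,  0.        ]), 'T': array([[-0.52460554, -0.34933156,  0.77637394, -0.52191801],
       [-0.85133342,  0.22009999, -0.47622201,  0.68857601],
       [-0.00452052, -0.91078178, -0.4128633 ,  0.63489195],
       [ 0.        ,  0.        ,  0.        ,  1.    
[... 305 characters left out ...]
.01499719,  0.03134448],
       [ 0.01450167, -0.03885976, -0.99913944,  1.13185221],
       [ 0.        ,  0.        ,  0.        ,  1.        ]])}
wrist {'fx': 281.2055164175552, 'fy': 281.2055164175552, 'cx': 322.36789951538617, 'cy': 200.0443330621344, 'distortion': array([-0.04194316,  0.        ,  0.        ,  0.        ,  0.        ]), 'T_tool_cam': array([[-7.34682709e-04, -2.98455469e-01,  9.54423278e-01,
        -6.96947261e-02],
       [ 9.99999189e-01, -1.21254729e-03,  3.90592675e-04,
         1.19935519e-03],
       [ 1.04070884e-03,  9.54422790e-01,  2.98456118e-01,
        -7.53626040e-02],
       [ 0.00000000e+00,  0.00000000e+00,  0.00000000e+00,
         1.00000000e+00]])}
```

View pics/scene0.png

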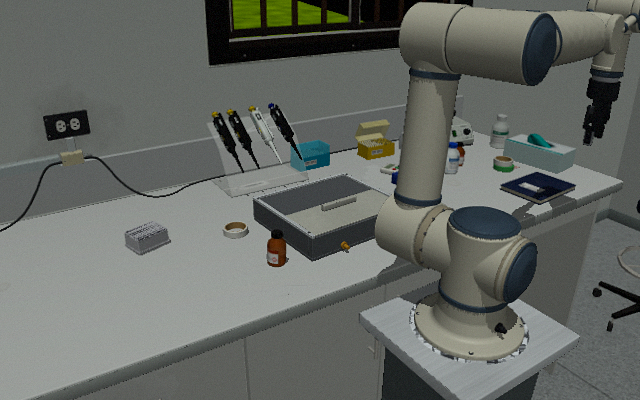

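View pics/top0.png

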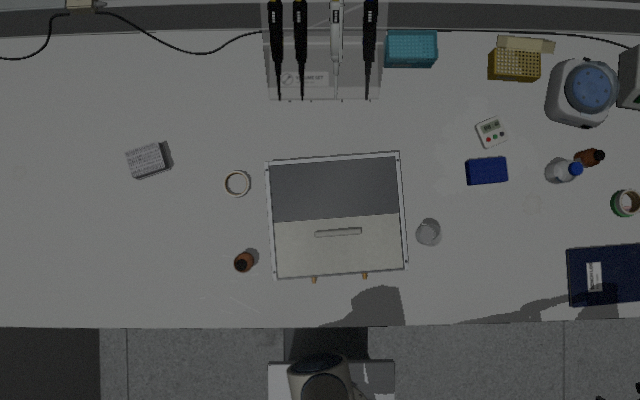

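The scene view shows the box behind the arm. The top view shows the box at about (335,215), the cover in its front half with the ridge at (338,232), the bottle at (243,262), the tape at (237,183) and the beaker at (428,232).

```bash
cat > h.py <<'E'
import numpy as np,cv2
from bench import manip
def rays(n,uv,T=None,i=None):
    i=i or manip.camera_info(n); K=np.array([[i['fx'],0,i['cx']],[0,i['fy'],i['cy']],[0,0,1]])
    if T is None: T=i['T']
    q=cv2.undistortPoints(np.asarray(uv,float).reshape(-1,1,2),K,i['distortion'])[:,0]
    d=np.c_[q,np.ones(len(q))]
    return T[:3,3],d@T[:3,:3].T,d
def plane(n,uv,z,T=None):
    o,d,_=rays(n,uv,T); return o+d*((z-o[2])/d[:,2])[:,None]
def toolT(s):
    from scipy.spatial.transform import Rotation as R
    T=np.eye(4);T[:3,:3]=R.from_euler('xyz',s['tool_rot']).as_matrix();T[:3,3]=s['ee_pos'];return T
def wristT(s): return toolT(s)@manip.camera_info('wrist')['T_tool_cam']
def cloud(n,d,T=None):
    v,u=np.mgrid[0:400,0:640]; o,_,dd=rays(n,np.c_[u.ravel(),v.ravel()],T)
    i=manip.camera_info(n)
    if T is None:T=i['T']
    P=o+(dd*d.ravel()[:,None])@T[:3,:3].T
    return P.reshape(400,640,3)
E
python3 - <<'E'
from h import *
p=cv2.imread('pics/top0.png');d=np.load('pics/top0.npy')
P=cloud('top',d);z=P[...,2]
m=((z>0.045)&(z<0.09)).astype(np.uint8); m[:,:255]=0;m[:,412:]=0;m[:145]=0;m[300:]=0
n,l,st,c=cv2.connectedComponentsWithStats(m);k=1+st[1:,4].argmax();mm=(l==k).astype(np.uint8)
mm=cv2.morphologyEx(mm,cv2.MORPH_OPEN,np.ones((9,9)))
cs=max(cv2.findContours(mm,0,2)[0],key=cv2.contourArea)
print('z med table',np.median(z[300:320,150:250]),'deck',np.median(z[165:205,285:385]),'cover',np.median(z[255:265,290:390]))
r=cv2.minAreaRect(cs);b=cv2.boxPoints(r);print(r,b)
W=plane('top',b,0.067);print(W,W.mean(0)); 
s=p[140:300,220:450];cv2.imwrite('pics/top0z.png',cv2.resize(s,None,fx=3.4,fy=3.4,interpolation=2))
E
```

```text
z med table -0.0013981728351659672 deck 0.06064958819332178 cover 0.06460808311817667
((335.5015563964844, 215.51986694335938), (118.9798812866211, 136.7231903076172), 85.42607879638672) [[262.61362 161.6709 ]
 [398.9014  150.76788]
 [408.3895  269.36884]
 [272.1017  280.27185]]
[[ 0.64627692  0.15804864  0.067     ]
 [ 0.66880059 -0.16485206  0.067     ]
 [ 0.38819403 -0.18195402  0.067     ]
 [ 0.36767525  0.13825364  0.067     ]] [ 0.5177367  -0.01262595  0.067     ]
```

View pics/top0z.png

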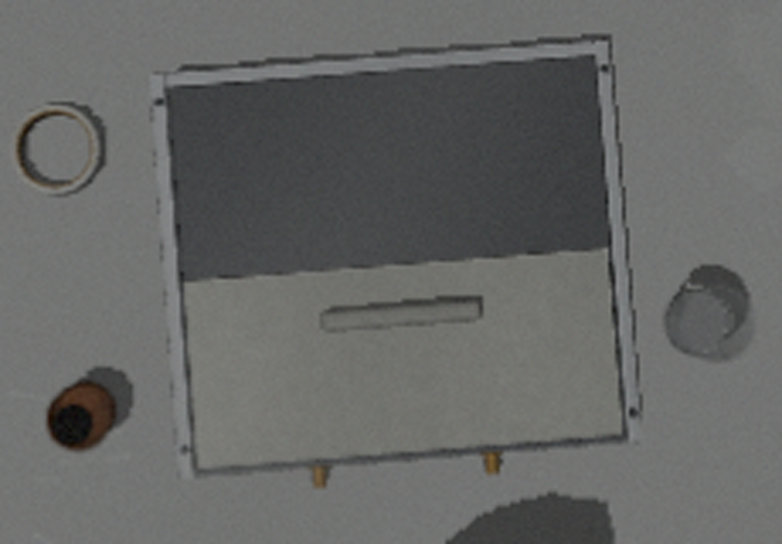

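```bash
cat >> h.py <<'E'
from scipy.spatial.transform import Rotation as Rot
BOX=np.array([0.5177,-0.0126]); YAW=np.radians(3.8)
def b2w(x,y,z=0): 
    c,s=np.cos(YAW),np.sin(YAW); return np.array([BOX[0]+c*x-s*y,BOX[1]+s*x+c*y,z])
def w2b(P):
    P=np.asarray(P);c,s=np.cos(YAW),np.sin(YAW);d=P[...,:2]-BOX
    return np.stack([c*d[...,0]+s*d[...,1],-s*d[...,0]+c*d[...,1],P[...,2]],-1)
def down(yaw):  # tool x down, tool y at world angle yaw
    x=np.array([0,0,-1.]);y=np.array([np.cos(yaw),np.sin(yaw),0]);return np.c_[x,y,np.cross(x,y)]
def go(s,pos,R=None):
    T=toolT(s);R=T[:3,:3] if R is None else R
    print('shift cm',np.round(T[:3,:3].T@(np.asarray(pos)-T[:3,3])*100,2),'rotvec deg',np.round(np.degrees(Rot.from_matrix(T[:3,:3].T@R).as_rotvec()),2))
E
python3 - <<'E'
from h import *
print(w2b(plane('top',[[338.2,230.6]],0.084)))
for u in ([243,262],[237,183],[428,232]): print(w2b(plane('top',[u],0.03)))
s=manip.observe();print(toolT(s).round(3))
for a in (90,-90):
    go(s,b2w(-0.10,0,0.21),down(YAW+np.radians(a)))
E
```

```text
[[-0.0358622  -0.00213769  0.084     ]]
[[-0.09463694  0.23140133  0.03      ]]
[[0.09776704 0.23190566 0.03      ]]
[[-0.05824256 -0.22333053  0.03      ]]
[[-0.     0.234 -0.972  0.14 ]
 [ 0.002 -0.972 -0.234 -0.583]
 [-1.    -0.002 -0.     0.303]
 [ 0.     0.     0.     1.   ]]
shift cm [  9.38 -48.34 -40.18] rotvec deg [-1.7029e+02 -1.3000e-01  0.0000e+00]
shift cm [  9.38 -48.34 -40.18] rotvec deg [9.71 0.   0.09]
```

Run:
```python
from h import *
P=cloud('top',np.load('pics/top0.npy'))
q=P[:140,255:440].reshape(-1,3)
for lo in (0.03,0.1,0.15,0.2,0.25):
    k=q[(q[:,2]>lo)&(q[:,2]<.5)]; print(lo,len(k),k[:,0].min() if len(k) else None)
```

```text
0.03 14250 0.7875790685733064
0.1 9090 0.7969830446930242
0.15 5891 0.8536082264479731
0.2 1162 0.9167422525950879
0.25 0 None
```

>>> apply_moves(plan=[0,0,-5,-4,0,0,0,0,0,-10,-8,0,0,0,0,0,-15,-12.5,2,0,0,0,0,-20,-16.5,4,0,0,0,0,-24,-20,6,0,0,0,0,-28,-23.5,8,0,0,0,0,-32,-27,9.7,0,0,0,0,-36,-30,9.7,0,0])

```text
time: 0.95
ee_pos: [0.3183, -0.2233, 0.3037]
tool_rot: [2.814, 1.57, -0.262]
ft_force: [1.5, -0.4, 0.9]
grip_width: -0.0001
```

Run:
```python
from h import *
s=manip.observe();print(s['joint_pos'].round(2))
go(s,b2w(-0.075,-0.002,0.18),down(YAW-np.pi/2))
```

```text
[-0.7  -0.48  1.73  0.    1.89  0.81]
shift cm [ 12.37 -19.52 -13.77] rotvec deg [-0.07 -0.02 -0.01]
```

>>> apply_moves(plan=[0,0,-4,-2.8,0,0,0,0,0,-8,-5.6,0,0,0,0,0,-12,-8.4,0,0,0,0,0,-16,-11.2,0,0,0,0,3,-19.5,-13.8,0,0,0,0,7,-19.5,-13.8,0,0,0,0,10,-19.5,-13.8,0,0,0,0,12.4,-19.5,-13.8,0,0,0])

```text
time: 1.75
ee_pos: [0.442, -0.0206, 0.1771]
tool_rot: [-0.184, 1.568, 3.025]
ft_force: [-0.5, 0.4, -0.1]
grip_width: -0.0002
```

Run:
```python
from h import *
s=manip.observe()
go(s,b2w(-0.075,-0.002,0.148),down(YAW-np.pi/2)); print(w2b(s['ee_pos']))
p,d=manip.camera('wrist');cv2.imwrite('pics/w1.png',p);np.save('pics/w1.npy',d)
p,d=manip.camera('top');cv2.imwrite('pics/t1.png',p[130:310,200:470].repeat(2,0).repeat(2,1))
```

```text
shift cm [ 2.91 -0.1  -0.11] rotvec deg [0.1  0.17 0.03]
[-0.07604873 -0.00300945  0.17708603]
```

View pics/w1.png

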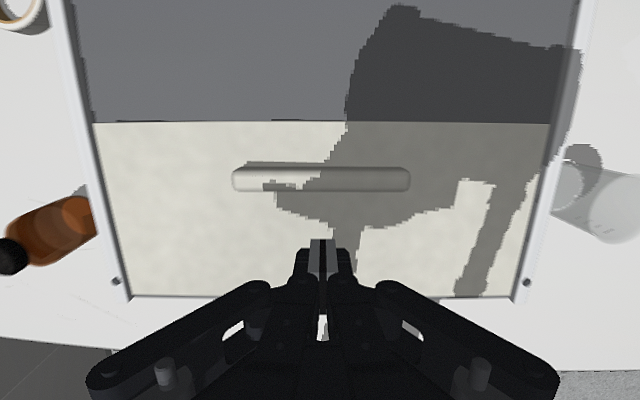

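The wrist view shows the ridge centred at (322,180), with the shut fingertips at (322,243) directly in front of it. I'll lower the fingers and push.

>>> apply_moves(plan=[0,1.5,-0.1,0,0,0,0,0,2.9,-0.1,0,0,0,0,0,2.9,-0.1,-0.7,0,0,0,0,2.9,-0.1,-1.4,0,0,0,0,2.9,-0.1,-2.0,0,0,0,0,2.9,-0.1,-2.6,0,0,0,0,2.9,-0.1,-3.2,0,0,0,0,2.9,-0.1,-3.8,0,0,0])

```text
time: 2.65
ee_pos: [0.4811, -0.0179, 0.1514]
tool_rot: [1.552, 1.571, -1.523]
ft_force: [-4.9, -0.6, 4.0]
grip_width: -0.0002
```

Run:
```python
from h import *
s=manip.observe();print(w2b(s['ee_pos']),s['ft_force'])
go(s,b2w(0.077,-0.002,0.148),down(YAW-np.pi/2))
p,d=manip.camera('wrist');cv2.imwrite('pics/w2.png',p)
```

```text
[-0.03688675 -0.00287925  0.15140724] [-4.91676804 -0.56681696  4.03268689]
shift cm [  0.34  -0.09 -11.39] rotvec deg [ 0.01  0.   -0.01]
```

View pics/w2.png

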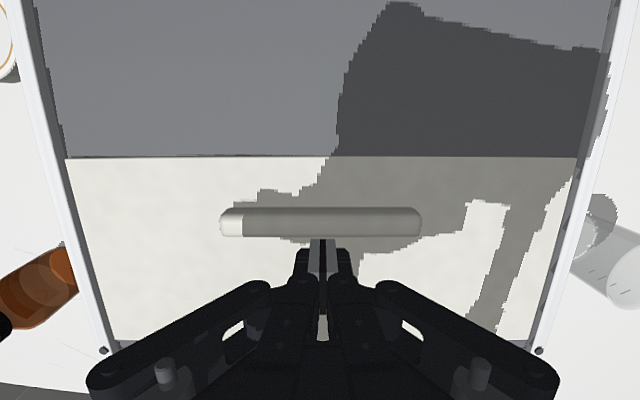

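Fingertips are against the ridge at (322,238) and the cover is moving. I'll keep pushing towards the stop.

>>> apply_moves(plan=[0,0,0,-1.2,0,0,0,0,0,0,-2.4,0,0,0,0,0,0,-3.6,0,0,0,0,0,0,-4.8,0,0,0,0,0,0,-6.0,0,0,0,0,0,0,-7.2,0,0,0,0,0,0,-8.4,0,0,0,0,0,0,-9.4,0,0,0])

```text
time: 3.5
ee_pos: [0.5749, -0.0116, 0.1508]
tool_rot: [-0.224, 1.571, 2.984]
ft_force: [-4.4, -0.7, 3.8]
grip_width: 0.0004
```

Run:
```python
from h import *
s=manip.observe();print(w2b(s['ee_pos']),s['ft_force'])
p,d=manip.camera('wrist');cv2.imwrite('pics/w3.png',p)
s=manip.observe();print(w2b(s['ee_pos']),s['ft_force'])
go(s,b2w(0.077,-0.002,0.148),down(YAW-np.pi/2))
```

```text
[ 0.05717341 -0.0027753   0.15084964] [-4.36085531 -0.69890174  3.80001242]
[ 0.05829644 -0.00277564  0.15078827] [-1.7558927  -0.0432284  -0.15424379]
shift cm [ 0.28 -0.08 -1.87] rotvec deg [ 0.02 -0.08  0.  ]
```

View pics/w3.png

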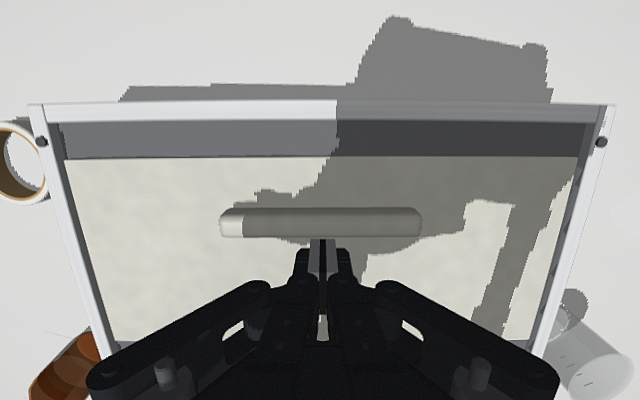

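The cover's rear edge is at row 157 and the stop strip's foot at row ~122, leaving about 20 mm. I'll finish with small steps.

>>> apply_moves(plan=[0,0,0,-0.6,0,0,0,0,0,0,-1.1,0,0,0,0,0,0,-1.5,0,0,0,0,0,0,-1.7,0,0,0,0,0,0,-1.9,0,0,0,0,0,0,-2.0,0,0,0,0,0,0,-2.0,0,0,0])

```text
time: 4.25
ee_pos: [0.5941, -0.0103, 0.1507]
tool_rot: [-0.222, 1.57, 2.986]
ft_force: [-3.4, 1.0, 0.6]
grip_width: 0.0004
```

Run:
```python
from h import *
s=manip.observe();print(w2b(s['ee_pos']),s['ft_force'])
p,d=manip.camera('wrist');cv2.imwrite('pics/w4.png',p)
```

```text
[ 0.07642052 -0.00276819  0.15072246] [-3.42577398  1.02434227  0.61174145]
```

View pics/w4.png

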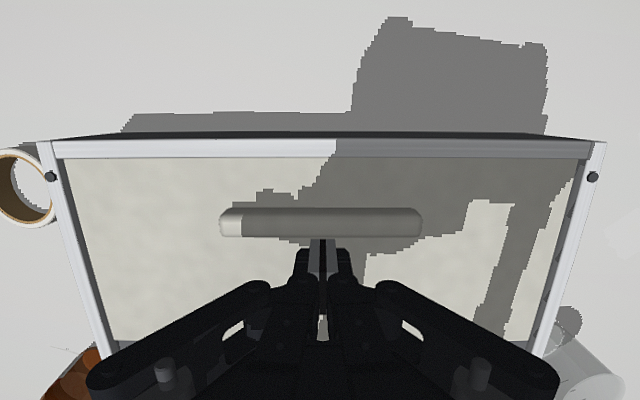

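The cover now appears to meet the stop strip at row 157. I'll nudge it a little further to confirm by force.

>>> apply_moves(plan=[0,0,0,-0.2,0,0,0,0,0,0,-0.4,0,0,0,0,0,0,-0.4,0,0,0])

```text
time: 4.6
ee_pos: [0.5951, -0.0102, 0.1506]
tool_rot: [-0.033, 1.561, -3.108]
ft_force: [-19.5, -0.8, 7.8]
grip_width: -0.0003
```

The force rose to 19.5 N with only 1 mm of travel, so the cover is at its rear stop. Backing off and lifting.

>>> apply_moves(plan=[0,0,0,1,0,0,0,0,0,0,2.5,0,0,0,0,-3,0,4,0,0,0,0,-6,0,7,0,0,0,0,-9,0,10,0,0,0,0,-12,0,13,0,0,0,0,-14,0,15.5,0,0,0,0,-14,0,15.5,0,0,0])

```text
time: 5.4
ee_pos: [0.443, -0.0205, 0.2961]
tool_rot: [2.958, 1.56, -0.117]
ft_force: [1.4, -0.5, 0.1]
grip_width: -0.0001
```

Run:
```python
from h import *
s=manip.observe();np.save('pics/s5.npy',wristT(s));print(w2b(s['ee_pos']),s['ft_force'])
p,d=manip.camera('wrist');cv2.imwrite('pics/w5.png',p);np.save('pics/w5.npy',d)
p,d=manip.camera('top');cv2.imwrite('pics/t5.png',p[130:310,200:470].repeat(2,0).repeat(2,1))
```

```text
[-0.07505874 -0.00297046  0.29606892] [ 1.40261188 -0.49141585  0.14300734]
```

View pics/w5.png

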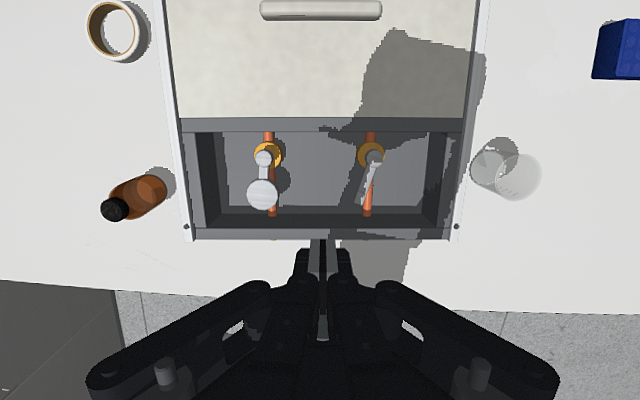

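View pics/t5.png

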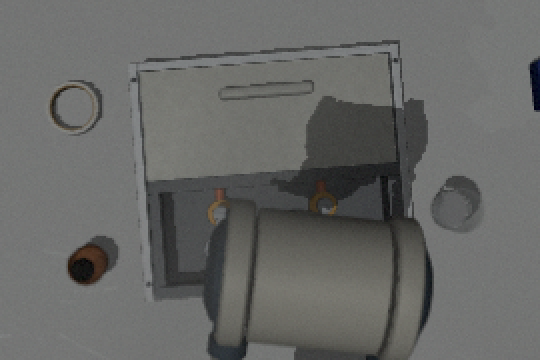

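The wrist view shows the open pit. The disc handle is on the left valve, with its hub at (263,157) and disc at (262,193). The plain handle is on the right, from (374,157) to (364,205).

Run:
```python
from h import *
T=np.load('pics/s5.npy')
p=cv2.imread('pics/w5.png');d=np.load('pics/w5.npy')
P=w2b(cloud('wrist',d,T))
print('hub/disc/plain',w2b(plane('wrist',[[263,157],[262,193.5],[374,157],[364,205]],0.0535,T)))
z=P[...,2]; m=(z>0.046)&(z<0.062)&(abs(P[...,0]+.07)<.053)&(abs(P[...,1])<.13)
n,l,st,c=cv2.connectedComponentsWithStats(m.astype(np.uint8))
for k in range(1,n):
    if st[k,4]>50: q=P[l==k];print(st[k],c[k],q.mean(0),q.min(0),q.max(0))
hs=plane('wrist',[[183,119],[463,119],[186,240],[455,240]],0.062,T);print(w2b(hs))
```

```text
hub/disc/plain [[-0.04428052  0.06114961  0.0535    ]
 [-0.08643963  0.06486748  0.0535    ]
 [-0.04450658 -0.06252005  0.0535    ]
 [-0.1006487  -0.05363191  0.0535    ]]
[ 246  150   33   61 1214] [262.54859967 184.44069193] [-0.07608637  0.06370986  0.05297814] [-0.10699679  0.04673509  0.04603877] [-0.03675391  0.08403454  0.05566445]
[354 150  30  56 677] [367.93500739 175.26144756] [-0.06600187 -0.0569121   0.05137692] [-0.10190477 -0.07314084  0.04606874] [-0.03687497 -0.04210228  0.05476488]
[[-0.00249114  0.14175943  0.062     ]
 [-0.00284783 -0.15353479  0.062     ]
 [-0.14138423  0.15791916  0.062     ]
 [-0.14218622 -0.16350681  0.062     ]]
```

```bash
sed -i 's/-0.0126\]/-0.0156]/' h.py
python3 - <<'E'
from h import *
s=manip.observe();print(s['joint_pos'].round(2))
go(s,b2w(-0.088,0.020,0.15),down(YAW-np.pi/2))
go(s,b2w(-0.088,0.020,0.108),down(YAW-np.pi/2))
E
```

```text
[-0.12 -0.34  1.64  0.    1.83  1.38]
shift cm [14.16 -2.    1.48] rotvec deg [ 0.   -0.24 -0.03]
shift cm [18.36 -2.    1.49] rotvec deg [ 0.   -0.24 -0.03]
```

>>> apply_moves(plan=[0,0,-2,1.5,0,0,0,0,4,-2,1.5,0,0,0,0,8,-2,1.5,0,0,0,0,11.5,-2,1.5,0,0,0,0,13.5,-2,1.5,0,0,0,0,13.5,-2,1.5,0,0,0])

```text
time: 6.1
ee_pos: [0.4257, -0.0011, 0.1504]
tool_rot: [-0.168, 1.562, 3.041]
ft_force: [-0.4, 0.8, -0.0]
grip_width: 0.0
```

Run:
```python
from h import *
s=manip.observe();print(w2b(s['ee_pos']),s['ft_force'])
np.save('pics/s6.npy',wristT(s))
p,d=manip.camera('wrist');cv2.imwrite('pics/w6.png',p);np.save('pics/w6.npy',d)
go(s,b2w(-0.088,0.020,0.108),down(YAW-np.pi/2))
```

```text
[-0.09081916  0.02058055  0.1504062 ] [-0.38698428  0.84092696 -0.00983286]
shift cm [ 4.24  0.06 -0.32] rotvec deg [0.02 0.5  0.08]
```

View pics/w6.png

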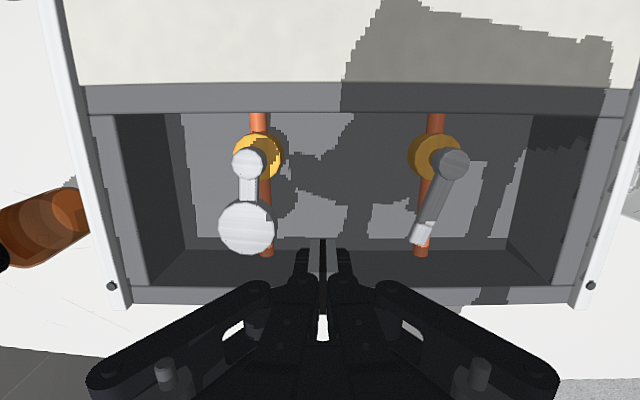

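The fingertips are at (322,245), right of the disc at (246,228) and well clear of the plain bar, which ends at about (420,235).

Run:
```python
from h import *
T=np.load('pics/s6.npy')
print(w2b(plane('wrist',[[249,164],[246,228],[455,163],[420,235]],0.0535,T)))
s=manip.observe();Tt=toolT(s)
R=Tt[:3,:3]
st=np.array([-0.045,0.065])
cur=b2w(-0.088,0.020,0.108)
R0=down(YAW-np.pi/2)
for th in np.radians([5,15,30,45,60,75,90]):
    u=np.array([-np.cos(th),np.sin(th)]);t=np.array([np.sin(th),np.cos(th)])
    c=st+.042*u-.031*t
    print(round(np.degrees(th)),c.round(4),(R0.T@(b2w(*c,0.108)-cur)*100).round(2))
```

```text
[[-0.04545225  0.06318016  0.0535    ]
 [-0.08695877  0.06846658  0.0535    ]
 [-0.04476378 -0.06029772  0.0535    ]
 [-0.09198245 -0.04404765  0.0535    ]]
5 [-0.0895  0.0378] [ 0.   -1.78  0.15]
15 [-0.0936  0.0459] [ 0.   -2.59  0.56]
30 [-0.0969  0.0592] [ 0.   -3.92  0.89]
45 [-0.0966  0.0728] [ 0.   -5.28  0.86]
60 [-0.0928  0.0859] [ 0.   -6.59  0.48]
75 [-0.0858  0.0975] [ 0.   -7.75 -0.22]
90 [-0.076  0.107] [ 0.  -8.7 -1.2]
```

>>> apply_moves(plan=[0,1.5,0,-0.3,0,0,0,0,3,0,-0.3,0,0,0,0,4.2,0,-0.3,0,0,0,0,4.2,0,-0.3,0,0.5,0])

```text
time: 6.55
ee_pos: [0.4296, -0.0011, 0.112]
tool_rot: [-3.057, 1.565, 0.151]
ft_force: [0.2, -0.4, -1.0]
grip_width: -0.0002
```

```bash
cat > arc.py <<'E'
from h import *
import sys
s=manip.observe();print(s['ee_pos'],w2b(s['ee_pos']).round(4),s['ft_force'].round(1))
R=toolT(s)[:3,:3];st=np.array([-0.045,0.065])
for a in range(0,101,10):
    th=np.radians(a);u=np.array([-np.cos(th),np.sin(th)]);t=np.array([np.sin(th),np.cos(th)])
    c=st+.042*u-.031*t
    print(a,(R.T@(b2w(*c,0.107)-s['ee_pos'])*100).round(2))
E
python3 arc.py
```

```text
[ 0.42960614 -0.00112321  0.11197119] [-0.0869  0.0203  0.112 ] [ 0.2 -0.4 -1. ]
0 [ 0.5  -1.37  0.01]
10 [ 0.5  -2.15  0.48]
20 [ 0.49 -3.    0.81]
30 [ 0.49 -3.89  0.99]
40 [ 0.49 -4.8   1.02]
50 [ 0.49 -5.7   0.88]
60 [ 0.5  -6.56  0.59]
70 [ 0.5  -7.36  0.16]
80 [ 0.5  -8.07 -0.41]
90 [ 0.51 -8.67 -1.09]
100 [ 0.51 -9.15 -1.87]
```

>>> apply_moves(plan=[0,0.5,-0.5,0,0,0,0,0,0.5,-1.0,0,0,0,0,0,0.5,-1.5,0.2,0,0,0,0,0.5,-2.1,0.5,0,0,0,0,0.5,-2.6,0.7,0,0,0,0,0.5,-3.0,0.8,0,0,0,0,0.5,-3.5,0.9,0,0,0,0,0.5,-3.9,1.0,0,0,0])

```text
time: 7.35
ee_pos: [0.4176, 0.0373, 0.1089]
tool_rot: [3.109, 1.562, 0.033]
ft_force: [0.9, -3.0, 0.5]
grip_width: 0.0002
```

```bash
python3 arc.py
python3 - <<'E'
from h import *
p,d=manip.camera('wrist');cv2.imwrite('pics/w7.png',p)
E
```

```text
[0.41758617 0.03732731 0.10885312] [-0.0964  0.0594  0.1089] [ 0.9 -3.   0.5]
0 [ 0.19  2.54 -0.94]
10 [ 0.19  1.77 -0.46]
20 [ 0.19  0.92 -0.13]
30 [0.18 0.03 0.05]
40 [ 0.18 -0.88  0.07]
50 [ 0.19 -1.78 -0.06]
60 [ 0.19 -2.64 -0.35]
70 [ 0.19 -3.44 -0.79]
80 [ 0.2  -4.15 -1.36]
90 [ 0.2  -4.76 -2.04]
100 [ 0.21 -5.23 -2.81]
```

View pics/w7.png

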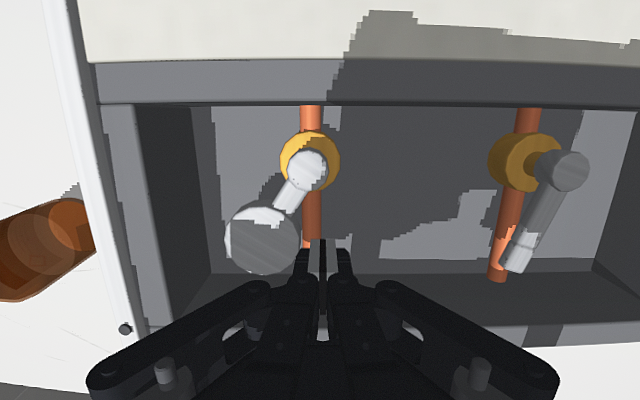

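The disc at (262,240) is following the fingers at about 35°. Before finishing, I'll check how the gripper linkage clears the left guide strip.

Run:
```python
from h import *
d=np.load('pics/w6.npy');P=cloud('wrist',d,manip.camera_info('wrist')['T_tool_cam'])
m=np.zeros((400,640),bool);m[240:]=1
p=cv2.imread('pics/w6.png');m&=(p.max(2)<45)&(d>0)
q=P[m];q=q[(abs(q[:,2])<.06)&(q[:,0]<0.08)]
for a in range(-10,80,10):
    k=q[(q[:,0]*1000>=a)&(q[:,0]*1000<a+10)]
    if len(k): print(a,len(k),(k[:,1].min()*1000).round(),(k[:,1].max()*1000).round(),(k[:,2].min()*1000).round(),(k[:,2].max()*1000).round())
```

```text
-10 8930 -58.0 61.0 -18.0 10.0
0 5555 -49.0 52.0 -18.0 10.0
10 5012 -42.0 44.0 -14.0 9.0
20 2502 -34.0 37.0 -14.0 12.0
30 540 -19.0 23.0 -13.0 11.0
40 325 -12.0 15.0 -12.0 -6.0
50 314 -12.0 15.0 -11.0 -6.0
60 142 -11.0 15.0 -11.0 -6.0
70 210 -200.0 173.0 -2.0 29.0
```

The linkage clears the guide strip and pit wall. I'll continue along the arc.

>>> apply_moves(plan=[0,0.2,-0.5,0.1,0,0,0,0,0.2,-0.9,0.1,0,0,0,0,0.2,-1.4,0,0,0,0,0,0.2,-1.8,-0.1,0,0,0,0,0.2,-2.2,-0.2,0,0,0,0,0.2,-2.6,-0.4,0,0,0,0,0.2,-3.0,-0.6,0,0,0,0,0.2,-3.4,-0.8,0,0,0])

```text
time: 8.2
ee_pos: [0.4235, 0.0719, 0.1067]
tool_rot: [-3.133, 1.563, 0.075]
ft_force: [-1.9, -3.4, -0.7]
grip_width: 0.0001
```

```bash
python3 arc.py|sed -n '1p;8,12p'
python3 - <<'E'
from h import *
p,d=manip.camera('wrist');cv2.imwrite('pics/w8.png',p)
E
```

```text
[0.42353458 0.07185381 0.10667501] [-0.0882  0.0935  0.1067] [-1.9 -3.4 -0.7]
60 [-0.04  0.76  0.47]
70 [-0.03 -0.04  0.03]
80 [-0.03 -0.75 -0.53]
90 [-0.02 -1.35 -1.22]
100 [-0.02 -1.82 -1.99]
```

View pics/w8.png

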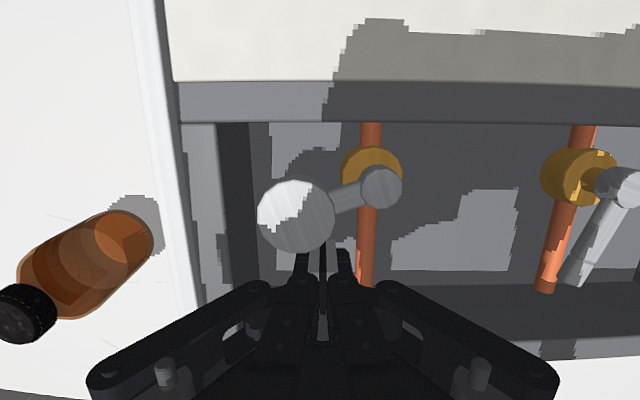

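The handle is now at about 70°, with the disc at (296,215) ahead of the fingertips at (322,245). One more push should take it to the stop.

>>> apply_moves(plan=[0,0,-0.4,-0.3,0,0,0,0,0,-0.8,-0.5,0,0,0,0,0,-1.1,-0.9,0,0,0,0,0,-1.3,-1.2,0,0,0,0,0,-1.3,-1.5,0,0,0,0,0,-1.3,-1.7,0,0,0])

```text
time: 8.85
ee_pos: [0.4364, 0.0861, 0.1066]
tool_rot: [-0.35, 1.568, 2.859]
ft_force: [-27.8, -1.0, 14.5]
grip_width: -0.0002
```

```bash
python3 arc.py|sed -n '1p;10,12p'
python3 - <<'E'
from h import *
np.save('pics/s9.npy',wristT(manip.observe()))
p,d=manip.camera('wrist');cv2.imwrite('pics/w9.png',p)
E
```

```text
[0.43640122 0.08605578 0.10656287] [-0.0744  0.1068  0.1066] [-27.8  -1.   14.5]
80 [-0.04  0.58  0.84]
90 [-0.04 -0.02  0.16]
100 [-0.04 -0.49 -0.62]
```

View pics/w9.png

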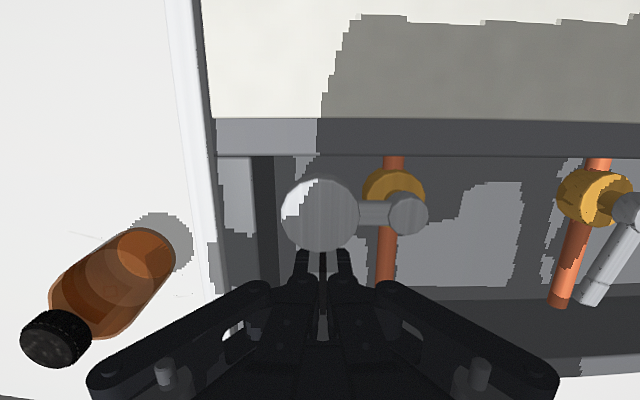

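The handle points left, with its bar level from (320,213) to (408,213), and 28 N of resistance shows it is on its stop. Retreating.

>>> apply_moves(plan=[0,0,0,0.8,0,0,0,0,0,0,1.6,0,0,0,0,-2,0,1.6,0,0,0,0,-5,0.5,1.6,0,0,0,0,-9,2,1.6,0,0,0,0,-14,4,0.5,0,0,0,0,-18,8,0,0,0,0,0,-18,9.5,0,0,0,0])

```text
time: 9.7
ee_pos: [0.4458, -0.0106, 0.293]
tool_rot: [3.051, 1.551, -0.024]
ft_force: [0.8, 0.4, 0.9]
grip_width: -0.0002
```

Run:
```python
from h import *
s=manip.observe();T=wristT(s);np.save('pics/s10.npy',T);print(s['time'],w2b(s['ee_pos']),s['ft_force'])
p,d=manip.camera('wrist');cv2.imwrite('pics/w10.png',p);np.save('pics/w10.npy',d)
p,d=manip.camera('top');cv2.imwrite('pics/t10.png',p[130:310,200:470].repeat(2,0).repeat(2,1))
```

```text
9.7 [-0.07136754  0.00977748  0.29302737] [0.764115   0.39821294 0.87084274]
```

View pics/w10.png

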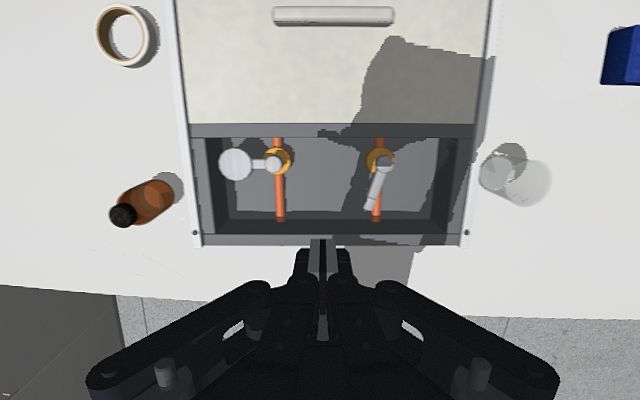

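View pics/t10.png

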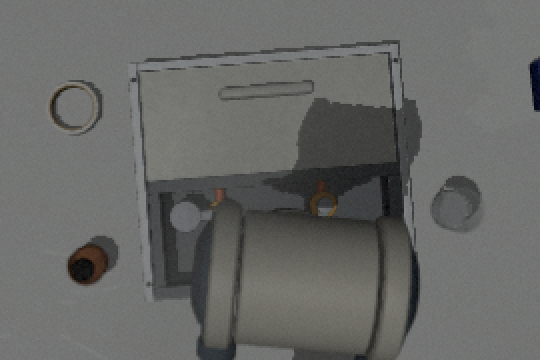

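Run:
```python
from h import *
T=np.load('pics/s10.npy')
q=w2b(plane('wrist',[[273,163],[235.5,164],[384,163],[370,207]],0.0535,T));print(q)
v=q[1]-q[0];print('tag deg',np.degrees(np.arctan2(v[1],-v[0])));v=q[3]-q[2];print('plain',np.degrees(np.arctan2(v[1],-v[0])))
T0=np.load('pics/s5.npy');q=w2b(plane('wrist',[[374,157],[364,205]],0.0535,T0));v=q[1]-q[0];print('plain before',np.degrees(np.arctan2(v[1],-v[0])))
print('ridge',w2b(plane('wrist',[[333,16]],0.084,T)),'front edge',w2b(plane('wrist',[[188,124],[475,123]],0.066,T)))
print('ridge top cam',w2b(plane('top',[[200+266/2,130+88/2]],0.084)))
```

```text
[[-0.04481007  0.06263588  0.0535    ]
 [-0.04576701  0.1045703   0.0535    ]
 [-0.04492003 -0.0606801   0.0535    ]
 [-0.09621364 -0.04742557  0.0535    ]]
tag deg 88.69274891152965
plain 14.488594370276658
plain before 8.996111327405817
ridge [[ 0.09091785 -0.00158535  0.084     ]] front edge [[-0.00188869  0.14690865  0.066     ]
 [-0.00087861 -0.15084265  0.066     ]]
ridge top cam [[0.09593363 0.00232576 0.084     ]]
```

Run:
```python
from h import *
for a,b in ((5,5),(10,10)):
    P=w2b(cloud('wrist',np.load(f'pics/w{a}.npy'),np.load(f'pics/s{b}.npy')));z=P[...,2]
    m=(z>0.045)&(z<0.062)&(abs(P[...,0]+.07)<.053)&(abs(P[...,1])<.13)
    q=P[m]
    for lo,hi,st in ((-.1,0,(-.045,-.0605)),(0,.13,(-.045,.0625))):
        k=q[(q[:,1]>lo)&(q[:,1]<hi)][:,:2]-st;k=k[np.hypot(*k.T)>.02];v=k.mean(0);print(a,len(k),np.degrees(np.arctan2(v[1],-v[0])))
print(manip.observe()['ft_force'])
```

```text
5 345 17.319384863145007
5 881 7.052010154661233
10 350 17.581084364908662
10 962 89.24653679992008
[ 0.23411223  0.16895045 -0.98931778]
```

The plain handle is unchanged (17.3° before, 17.6° after) and the disc handle is at 89 to 90°. The arm is clear, so I'm handing in.

```bash
python3 -c "
from bench import manip
print(manip.hand_in())"
```

```text
the job is handed in; nothing more can be done
None
```

The cover is at its rear stop with the pit open, and the disc handle, which was on the left valve, is pushed shut. I handed in after about 10 s of robot time. Both were moved by pushing only, with the fingers shut.

- **Cover:** I pushed the ridge until the force rose to about 20 N with only 1 mm more travel. Afterwards the ridge measured 91 mm (wrist camera) and 96 mm (top camera) along the box, against 95 mm expected. The cover's front edge measured about -1 mm, against 0 expected.
- **Disc handle:** It went from about 7° to about 89°, within measuring error of the full quarter turn. It resisted with about 28 N along the push at its stop.
- **Plain handle:** It was left alone, at 17.3° before and 17.6° after by depth data. An earlier reading from hand-picked pixels disagreed (9° and 14.5°). I put that down to picking error, since the fingers never came near this handle.
- **Bottle, beaker and tape:** They look unmoved in the top view; I did not measure them afterwards.
- **Arm:** It finished about 0.15 m above the box, with only sensor noise (about 1 N) on the wrist.

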